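Index the sample carousel and start the reading

TASK

Turn the sample carousel by hand until the red-capped jar is centred on the yellow index mark, straight in front of the reader's window, and let it come to rest there. Then press the reader's green start button fully down and let it go. Keep all the jars standing in their nests and leave the other things on the bench where they are.

Things in the scene. Friction and masses are not known exactly. Their poses are not given: they have to be found in the camera images.
- carousel (a joint): angle by which the carousel has been turned from its start, rad, counter-clockwise from above positive, no end stops. It turns freely: about 1 N at a finger post keeps it moving, and it coasts only a few mm after a slow push
- platter_centre (a point): on the carousel's axis, at the top face of its round aluminium platter (260 mm diameter, 14 mm thick, top about 46 mm above the bench); turns with it. Six nests (low grey rings) lie on a circle of 80 mm radius at 0, 60, 120.. degrees from this point's x axis; five hold jars. A hub with a steel knob of 40 mm diameter rises 76 mm above the platter in the middle
- post0 (a point): one of six equal upright finger posts on the platter for turning it by hand, 12 mm steel with a black sleeve (16 mm) on the upper 50 mm, rising 100 mm above the platter, 32 mm above the jars; this point is on the axis 80 mm above the platter. They stand midway between the nests on a circle of 118 mm radius, this one at 30 degrees from the platter point's x axis, the others every 60 degrees from it
- index_place (a point): fixed point, 80 mm from the carousel's axis, straight in front of the reader's window at a standing jar's centre height: the red-capped jar is at the mark when its centre is here. Its y axis points from the carousel's axis to the reader
- index_mark (a point): front end of the yellow index stripe, 20 mm wide and 50 mm long, on top of the reader above its window, 150 mm from the carousel's axis; the stripe, and a small yellow pointer below the window at the platter's rim, point at that axis. The reader is a white box 190 mm wide, 175 mm deep from this edge back, its top 135 mm above the bench
- start (a joint): travel of the reader's start button, m: 0 released, 0.006 fully pressed; sprung, about 5 N to press fully
- start_top (a point): centre of the top face of the round green start button (32 mm diameter) on top of the reader, about 153 mm above the bench; press straight down
- red_jar (a point): amber glass sample jar, 52 mm diameter, 68 mm tall, plain paper band, with a red screw cap 47 mm across; this point is its centre, half-way up. It stands loosely in a nest of the carousel (nest wall 9 mm high). This is the sample to be read
- white_jar (a point): amber glass sample jar, 52 mm diameter, 68 mm tall, plain paper band, with a white screw cap 47 mm across; this point is its centre, half-way up. It stands loosely in a nest of the carousel (nest wall 9 mm high)
- blue_jar (a point): amber glass sample jar, 52 mm diameter, 68 mm tall, plain paper band, with a blue screw cap 47 mm across; this point is its centre, half-way up. It stands loosely in a nest of the carousel (nest wall 9 mm high)
- yellow_jar (a point): amber glass sample jar, 52 mm diameter, 68 mm tall, plain paper band, with a yellow screw cap 47 mm across; this point is its centre, half-way up. It stands loosely in a nest of the carousel (nest wall 9 mm high)
- black_jar (a point): amber glass sample jar, 52 mm diameter, 68 mm tall, plain paper band, with a black screw cap 47 mm across; this point is its centre, half-way up. It stands loosely in a nest of the carousel (nest wall 9 mm high)
- beaker_centre (a point): empty glass beaker, 72 mm rim, 95 mm tall, standing on the bench; point half-way up; bystander
- wash_centre (a point): white wash bottle with a red cap, 68 mm diameter, 170 mm tall; point half-way up; bystander
- spatula_grip (a point): double-ended steel spatula, 192 mm long, 14 mm wide, lying on the bench; point at its middle; bystander
- dish_rim (a point): small purple cup, 60 mm rim, 36 mm tall, standing on the corner of the station's tray (tray top 20 mm above the bench); point at the centre of its mouth; bystander
- big_jar_centre (a point): large amber jar with a black cap, 80 mm diameter, 120 mm tall, on the bench; point half-way up; bystander
Mind the look-alikes: they are no part of the job. What is shaped like the part that bears blue_jar but pink is not meant.

How it is judged:
By the outcome, as a careful person would: the job done as asked, in the order asked, and still so for the second after the job is handed in, with the robot touching nothing.
It also fails if it takes over 64 s, if anything falls off the work surface, if the arm or the gripper's body presses on something with over 40 N, if the wrist force passes 120 N, or if a joint passes its speed limit or range.

ROBOT

A 6-joint arm with a two-finger parallel gripper is mounted at the origin on the work surface. World frame = base frame: x ahead of the robot, y to its left, z up, the work surface at z = 0. Lengths are in m, angles in rad, forces in N, time in s.
With the tool pointing down it reaches from about 0.425 to 0.95 m from the base axis. Payload 3.5 kg.
Tool frame: the origin (TCP) lies midway between the tips of the shut fingers; the grasp point (between the pads) lies 19 mm behind it; x points along the fingers, y is the direction in which the jaws open and shut, and the axes are right-handed (so a half turn about x gives the same grasp; the last joint's range is limited). The gripper opens to 85 mm and grips with 20 to 120 N. Pads are 22 mm wide; open, the fingers measure 114 mm over their backs; the gripper's body (76 mm by 85 mm) begins 54 mm behind the grasp point. The pads swing forward as they close: fully open they stand 13 mm farther back than shut.
Start: joints at [-1.294, 0.286, 1.577, -0, 1.279, -0.15], TCP at [0.279, -0.614, 0.231] pointing down, gripper open.
Joint ranges: [-2.77, 2.77], [-0.9, 2.22], [0.21, 2.48], [-1.53, 4.67], [0.24, 2.81], [-2.84, 2.84]. Speed limits (rad/s): [2.79, 2.79, 3.14, 3.14, 3.14, 3.14].

INTERFACE

Orientations are given as a unit quaternion [x, y, z, w].
In Python, from plant import sensors, optics, ctrl gives the robot as it stands.
- The arm moves only by the tool arm_command, never from a script. Its argument "increments" is a list that holds one entry, the list of rows, each a list of 4 numbers: the shift along the tool's x, y, z in cm, then the turn about the tool's x in rad. A call has 1 to 20 rows; each row shifts and turns the commanded pose from where the row before left it, along the tool's axes as they then stand; what a row does not reach is not made up. A row lasts 1/8 s, in which the tool goes at most 62.5 mm and 10.7 degrees, less where a joint would pass 70% of its speed; a pose out of reach is approached as far as the arm can. A call with a gripper value outside its range is refused whole. "grip" is the finger opening in cm, from 0 to 8.54, set as the call begins (left out, the last holds). The fingers move at their own pace and stop on an object; "grip_force" is the grip in N (left out, the last holds). Time passes only in rows, so rows that do not move let the fingers close. It gives the time, the measured TCP pose, the force and the opening at its end, in the units of the state.
- sensors.get_state(): the state, without advancing time (a new reading comes with each control period).
- optics.read_camera(name): name is "side" or "top"; returns the picture (400x640x3 uint8, blue, green, red); there is no depth.
- optics.camera_model(name): a dict with "camera_matrix" (3x3 intrinsics, pixels), "world_from_camera" (4x4, takes a point from camera to world coordinates). Camera axes: x right, y up, looking along -z (the intrinsics and any distortion apply to the point x, -y, -z); pixel columns grow to the right and rows downward; lengths in m; the calibration is good to about 2 mm. A picture is of the moment at which its call begins. camera_model takes no time and is no camera call.
- ctrl.sign_off(): hands the job in, once; it reports no verdict.
Trained networks look in the newest picture that a camera, given by its name, has taken for a name from the list of things; names that differ only in an ending like _2 or _b are one class to them, and where a whole thing is asked for, a point or a joint stands for the part that bears it (a point fixed in the world has none). Each returns a list of dicts, best first, with "conf" (0 to 1); they miss things now and then, are a little off and sometimes report something else, mostly with a low value. They report only what shows in the picture. A call takes as long as a camera call. They do not tell look-alikes from the thing itself.
- optics.boxes_of(camera, query): "at" ([row, column] in pixels, amid what is visible of it).
- optics.place_of(camera, query): "at" ([row, column] in pixels: a listed point, or the origin of a listed thing).
The state is a dict: "time": time; "qpos": joint angles; "dq": joint speeds; "joint_efforts": joint torques, N m; "eef_pos": TCP position; "tcp_rot": TCP orientation; "contact_force": force on the tool from outside, world axes, zero at the start; "wrist_torque": the same for the moment, N m; "opening": opening from 0.0 (shut) to 1.0 (fully open).
Only numpy, scipy, OpenCV 4.12 (cv2) and the standard library are available. Lean on these libraries where they do the work, as an engineer would, in place of code of your own. Each camera call takes 0.05 s, during which the arm holds its last target.

## Working session

There is one attempt and no reset: what is moved stays moved. The work goes in short steps, Python scripts to look and compute and a tool call to move; the robot and the scene stay as the last step left them, time stands still between calls to the robot, and variables do not carry over. Pictures are saved under pics/ and viewed, and the job is handed in when it is done.

Besides the shell and the picture viewer there is one more tool, called by a JSON object that holds its "method" and its "body", one argument or row to a line. arm_command: Moves the arm, as the interface text tells. Its arguments: {"type":"object","properties":{"increments":{"type":"array","items":{"type":"array","items":{"type":"array","items":{"type":"number"}}}},"grip":{"type":"number"},"grip_force":{"type":"number"}},"required":["increments"]}

```bash
mkdir -p pics; python3 - <<'E'
from plant import sensors, optics, ctrl
import cv2
for n in ("side","top"):
    cv2.imwrite(f"pics/{n}0.png",optics.read_camera(n))
    m=optics.camera_model(n);print(n,m)
s=sensors.get_state();print(s)
for q in ["platter_centre","index_place","index_mark","start_top","red_jar","white_jar","blue_jar","yellow_jar","black_jar","post0","dish_rim","beaker_centre","wash_centre","big_jar_centre"]:
    for n in ("side","top"):
        print(q,n,[( [round(v) for v in d["at"]],round(d["conf"],2)) for d in optics.place_of(n,q)][:3])
E
```

```text
side {'camera_matrix': array([[418.03527916,   0.        , 326.5508267 ],
       [  0.        , 418.03527916, 201.73525514],
       [  0.        ,   0.        ,   1.        ]]), 'world_from_camera': array([[-0.9354461 ,  0.21494584, -0.28060449,  0.19864482],
       [-0.35282362, -0.61577256,  0.70451377,  0.92957125],
       [-0.02135625,  0.75803855,  0.65186001,  0.95584195],
       [ 0.        ,  0.        ,  0.        ,  1.        ]])}
top {'camera_matrix': array([[451.09743713,   0.        , 312.6599098 ],
       [  0.        , 451.09743713, 199.51418341],
       [  0.        ,   0.        ,   1.        ]]), 'world_from_camera': array([[-0.00956247,  0.994305  , -0.106142  ,  0.45878152],
       [-0.99973419, -0.00727943,  0.02187598,  0.02666131],
       [ 0.02097874,  0.10632298,  0.99411031,  1.38310869],
       [ 0.        ,  0.        ,  0.        ,  1.        ]])}
{'time': 0.1, 'qpos': array([-1.29401424e+00,  2.87135289e-01,  1.57802597e+00, -1.72463778e-05,
        1.27860196e+00, -1.50032408e-01]), 'dq': array([ 0.0005394 , -0.00015188, -0.00346846, -0.00077428, -0.000
[... 970 characters left out ...]

blue_jar side [([178, 357], 0.72), ([166, 386], 0.65), ([150, 384], 0.64)]
blue_jar top [([225, 369], 0.86), ([243, 425], 0.73)]
yellow_jar side [([183, 316], 0.72)]
yellow_jar top [([180, 352], 0.57)]
black_jar side [([193, 311], 0.61)]
black_jar top [([187, 323], 0.67), ([224, 370], 0.35)]
post0 side [([176, 299], 0.81), ([319, 229], 0.7)]
post0 top [([165, 332], 0.57), ([181, 253], 0.38), ([235, 460], 0.26)]
dish_rim side [([163, 330], 0.46)]
dish_rim top [([187, 398], 0.72)]
beaker_centre side [([332, 294], 0.88)]
beaker_centre top [([237, 164], 0.94)]
wash_centre side [([319, 226], 0.88)]
wash_centre top [([182, 150], 0.74)]
big_jar_centre side []
big_jar_centre top [([169, 436], 0.9)]
```

```bash
python3 - <<'E'
import cv2
a=cv2.imread("pics/side0.png");b=cv2.imread("pics/top0.png")
cv2.imwrite("pics/s_c.png",cv2.resize(a[130:270,240:440],(800,560),interpolation=cv2.INTER_CUBIC))
cv2.imwrite("pics/t_c.png",cv2.resize(b[130:270,230:430],(800,560),interpolation=cv2.INTER_CUBIC))
E
```

```text
(no output)
```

View pics/top0.png

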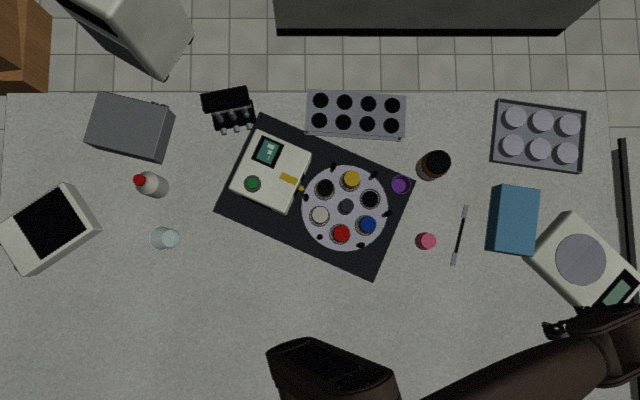

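View pics/side0.png

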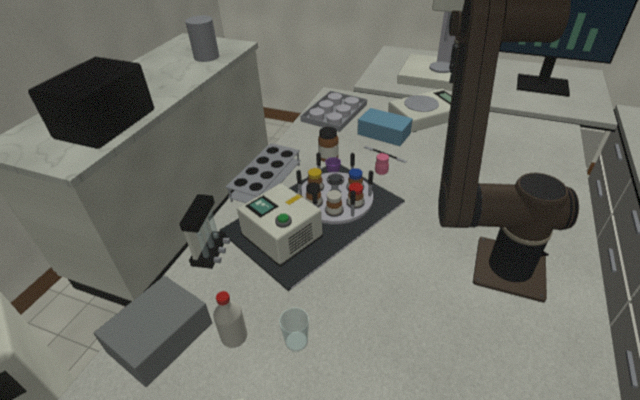

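```bash
ls pics
```

```text
s_c.png
side0.png
t_c.png
top0.png
```

View pics/t_c.png

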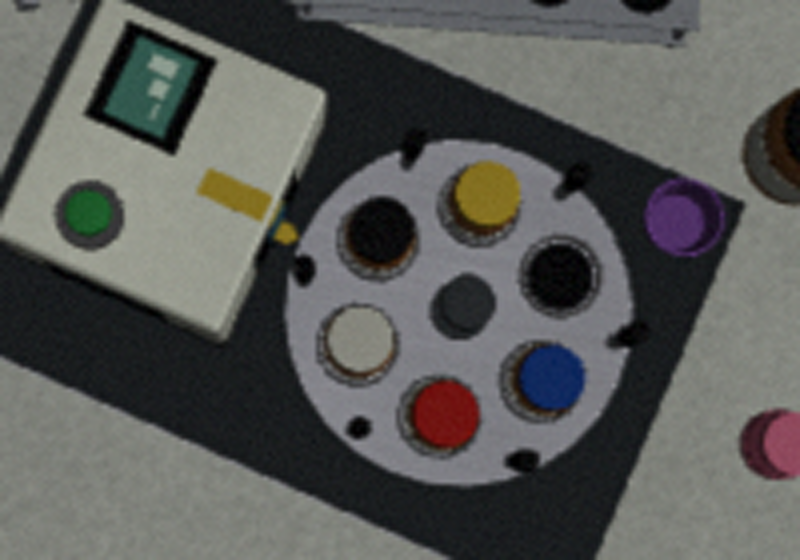

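View pics/s_c.png

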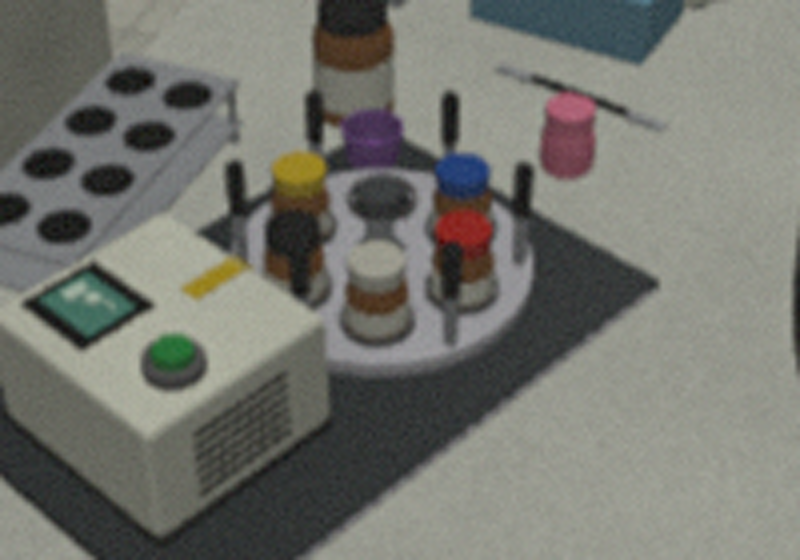

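The top view shows the reader at about (270,172), with the stripe at (290,180) and the button at (252,184). The platter is centred near (345,207). Its caps are red at (341,233), white at (320,215), blue at (368,225), yellow at (352,179) and black at (325,188), and the nest at (370,199) is empty. Next I'll locate these accurately by colour and a joint model fit.

```bash
cat > h.py <<'E'
import numpy as np, cv2
from plant import sensors, optics
from scipy.optimize import least_squares
def proj(n,P):
    m=optics.camera_model(n);T=m["world_from_camera"];P=np.atleast_2d(P)
    c=(P-T[:3,3])@T[:3,:3]; K=m["camera_matrix"]
    return np.stack([K[0,0]*c[:,0]/-c[:,2]+K[0,2],K[1,1]*-c[:,1]/-c[:,2]+K[1,2]],1)
def unproj(n,uv,z):
    m=optics.camera_model(n);T=m["world_from_camera"];K=m["camera_matrix"]
    d=T[:3,:3]@np.array([(uv[0]-K[0,2])/K[0,0],-(uv[1]-K[1,2])/K[1,1],-1])
    return T[:3,3]+d*(z-T[2,3])/d[2]
H={"red":([0,10],),"red2":([170,180],),"yellow":([18,35],),"blue":([105,125],),"green":([45,75],),"purple":([130,155],)}
def blobs(img,name,box,smin=120,vmin=40):
    x0,y0,x1,y1=box
    up=cv2.resize(img[y0:y1,x0:x1],None,fx=4,fy=4,interpolation=cv2.INTER_CUBIC);up=cv2.GaussianBlur(up,(5,5),0)
    h=cv2.cvtColor(up,cv2.COLOR_BGR2HSV)
    r={"red":[(0,6),(174,180)],"yellow":[(18,35)],"blue":[(105,125)],"green":[(45,80)],"purple":[(130,165)]}[name]
    m=sum(((h[...,0]>=a)&(h[...,0]<=b)) for a,b in r)>0
    m&=(h[...,1]>=smin)&(h[...,2]>=vmin)
    n,l,st,c=cv2.connectedComponentsWithStats(m.astype(np.uint8))
    o=[(int(st[i,4]/16),(c[i]+.5)/4-.5+np.array([x0,y0])) for i in range(1,n) if st[i,4]>160]
    return sorted(o,key=lambda t:-t[0])
E
python3 - <<'E'
from h import *
for n,box in (("top",(230,130,420,270)),("side",(240,130,440,270))):
    im=cv2.imread(f"pics/{n}0.png")
    zs={"red":.114,"yellow":.114,"blue":.114,"green":.153,"purple":.05}
    for c in zs:
        for a,uv in blobs(im,c,box)[:3]:
            z=.135 if c=="yellow" and uv[0]<310 else zs[c]
            print(n,c,a,uv.round(1),unproj(n,uv,z).round(4))
im=cv2.imread("pics/top0.png")
# white/black caps, posts by eye from crop
for nm,(u,v),z in [("white",(361,340),.114),("black",(381,230),.114),("knob",(467,303),.122),
  ("p",(413,137),.146),("p",(580,170),.146),("p",(640,330),.146),("p",(522,460),.146),("p",(358,427),.14),("p",(303,270),.146),("platter",(461,312),.046)]:
    print(nm,unproj("top",(u/4+230,v/4+130),z).round(4))
E
```

```text
top red 224 [340.9 233.1] [ 0.4988 -0.0797  0.114 ]
top yellow 217 [351.2 178.4] [ 0.6541 -0.1117  0.114 ]
top yellow 115 [288.3 178.2] [0.6524 0.0667 0.135 ]
top yellow 26 [301.2 188. ] [0.6245 0.0308 0.135 ]
top blue 204 [367.6 223.9] [ 0.5239 -0.1555  0.114 ]
top green 100 [251.6 182.8] [0.6376 0.1668 0.153 ]
top purple 250 [399.6 184.4] [ 0.6449 -0.2635  0.05  ]
side red 131 [355.8 187.6] [ 0.497  -0.0764  0.114 ]
side yellow 131 [314.5 173.5] [ 0.6506 -0.1026  0.114 ]
side yellow 58 [293.2 199. ] [0.6523 0.0641 0.135 ]
side blue 105 [355.  173.4] [ 0.5226 -0.1479  0.114 ]
side green 61 [282.7 217.8] [0.6369 0.1679 0.153 ]
white [ 0.5502 -0.0223  0.114 ]
black [ 0.6283 -0.0374  0.114 ]
knob [ 0.5751 -0.0968  0.122 ]
p [ 0.6892 -0.0589  0.146 ]
p [ 0.6652 -0.1749  0.146 ]
p [ 0.5533 -0.2137  0.146 ]
p [ 0.4648 -0.1302  0.146 ]
p [ 0.4884 -0.0185  0.14  ]
p [0.5966 0.0185 0.146 ]
platter [ 0.5754 -0.0997  0.046 ]
```

```bash
python3 - <<'E'
from h import *
from scipy.spatial.transform import Rotation as R
f=lambda p,z:unproj("top",p,z)
t=[f(p,.02) for p in((262,113),(414,182),(374,281),(214,211))]
g=lambda d:np.degrees(np.arctan2(d[1],d[0]))
print("tray",g(t[0]-t[1]),g(t[3]-t[2]),g(t[0]-t[3]),g(t[1]-t[2]))
c=np.array([.5763,-.0965,0])
print("stripe",g(f((288.3,178.2),.135)-c),"side",g(unproj("side",(293.2,199.),.135)-c),"pointer",[(z,(g(f((301.2,188),z)-c)).round(1)) for z in(.03,.05)])
s=sensors.get_state();r=R.from_quat(s["tcp_rot"]).as_matrix();print(r.round(3), g(r[:,1]),g(r[:,2]))
# joint fit, top + side posts/caps
import numpy as np
caps=[(340.9,233.1,0),(351.2,178.4,180),(367.6,223.9,60),(320.25,215,-60),(325.25,187.5,-120)]
posts=[(413,137),(580,170),(640,330),(522,460),(358,427),(303,270)]
pa=[-90,-150,150,90,-30,-90+30]
def res(p):
    o=[]
    for u,v,a in caps:
        th=p[2]+np.radians(a);o.append((proj("top",[p[0]+.08*np.cos(th),p[1]+.08*np.sin(th),.114])[0]-[u,v]))
    return np.ravel(o)
q=least_squares(res,[.5763,-.0965,2.94]);print(q.x[:2],np.degrees(q.x[2]),q.fun.round(2))
c[:2]=q.x[:2];print("stripe re",g(f((288.3,178.2),.135)-c))
for k in range(6):
    th=q.x[2]+np.radians(30+60*k);P=c+[.118*np.cos(th),.118*np.sin(th),.146];print(k,np.degrees(th)%360,P.round(4),(proj("top",P)[0]).round(1))
E
```

```text
tray 64.83768767627721 65.96388372299793 -25.377582954565142 -23.5995564307265
stripe 64.99095390637666 side 64.63224654561341 pointer [(0.03, np.float64(64.0)), (0.05, np.float64(65.0))]
[[-0.     0.414 -0.91 ]
 [ 0.    -0.91  -0.414]
 [-1.    -0.     0.   ]] -65.54621212024202 -155.54621205129038
[ 0.57617526 -0.09649787] 168.6340993941214 [ 0.35  0.35  0.2  -0.22  0.33  0.23 -0.56 -0.14 -0.32 -0.25]
stripe re 64.9547123269436
0 198.6340993941214 [ 0.4644 -0.1342  0.146 ] [361.9 245.1]
1 258.6340993941214 [ 0.5529 -0.2122  0.146 ] [389.4 212.6]
2 318.63409939412145 [ 0.6647 -0.1745  0.146 ] [374.8 172.7]
3 18.634099394121392 [ 0.688  -0.0588  0.146 ] [333.2 164.7]
4 78.63409939412139 [0.5994 0.0192 0.146 ] [305.5 196.5]
5 138.63409939412145 [ 0.4876 -0.0185  0.146 ] [319.6 237. ]
```

{"method": "arm_command", "body": {
  "increments": [
    [[0,0,0,-0.135],[0,0,0,-0.135],[0,0,0,-0.135],[0,0,0,-0.135],[0,0,0,-0.135],[0,0,0,-0.135],[0,0,0,-0.135],[0,1.57,-3.73,0],[0,1.57,-3.73,0],[0,1.57,-3.73,0],[0,1.57,-3.73,0],[0,1.57,-3.73,0],[0,1.57,-3.73,0],[0,1.57,-3.73,0],[0,1.57,-3.73,0],[0,1.57,-3.73,0],[0,1.57,-3.73,0],[0,1.57,-3.73,0],[0,0,0,0],[0,0,0,0]]
  ],
  "grip": 4.5
}}

```text
time: 4.0
eef_pos: [0.5297, -0.2466, 0.2314]
tcp_rot: [-0.547, -0.448, 0.547, -0.448]
contact_force: [-0.3, 0.5, -0.3]
opening: 0.527
```

```bash
cat > st.py <<'E'
from h import *
from scipy.spatial.transform import Rotation as R
import sys
s=sensors.get_state();r=R.from_quat(s["tcp_rot"]).as_matrix()
print(s["time"],s["eef_pos"].round(4),"hd",np.degrees(np.arctan2(r[1,1],r[0,1])).round(2),"F",s["contact_force"].round(1),s["qpos"].round(2),s["opening"])
if len(sys.argv)>3:
    d=r.T@(np.array(list(map(float,sys.argv[1:4])))-s["eef_pos"]);print("tool shift cm",(d*100).round(2))
E
python3 st.py .5529 -.2122 .118
```

```text
4.0 [ 0.5297 -0.2466  0.2314] hd -11.38 F [-0.3  0.5 -0.3] [-0.61  0.09  1.8  -0.    1.25 -0.41] 0.5274818998094768
tool shift cm [11.33  1.59 -3.84]
```

{"method": "arm_command", "body": {
  "increments": [
    [[0,0.8,-1.92,0],[0,0.8,-1.92,0],[2,0,0,0],[2,0,0,0],[2,0,0,0],[0,0,0,0],[0,0,0,0]]
  ]
}}

```text
time: 4.88
eef_pos: [0.5532, -0.2123, 0.1714]
tcp_rot: [0.547, 0.448, -0.547, 0.448]
contact_force: [-0.1, 0.5, 0.4]
opening: 0.52
```

```bash
python3 st.py .5529 -.2122 .118; python3 - <<'E'
from h import *
for n in("side","top"):
    a=optics.read_camera(n);cv2.imwrite(f"pics/{n}1.png",cv2.resize(a[130:270,240:440],(800,560),interpolation=cv2.INTER_CUBIC))
E
```

```text
4.875 [ 0.5532 -0.2123  0.1714] hd -11.43 F [-0.1  0.5  0.4] [-0.54  0.16  1.84 -0.    1.14 -0.34] 0.5196573440532457
tool shift cm [ 5.34 -0.03 -0.  ]
```

View pics/side1.png

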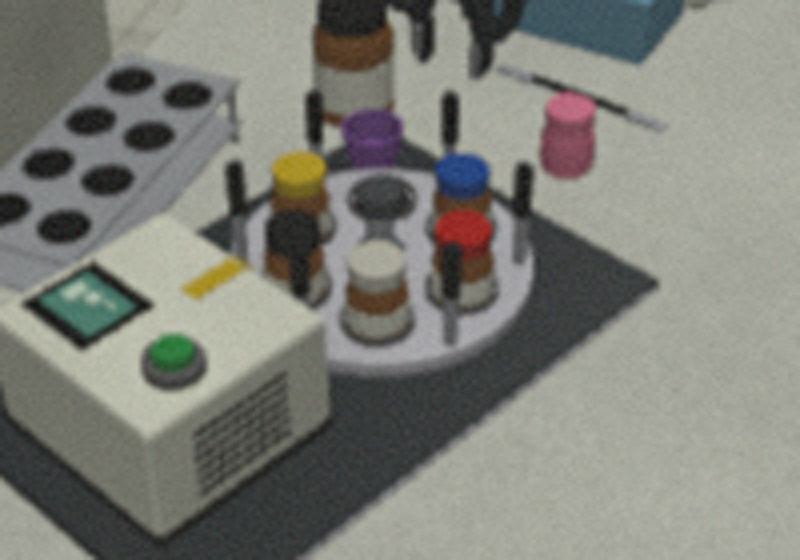

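View pics/top1.png

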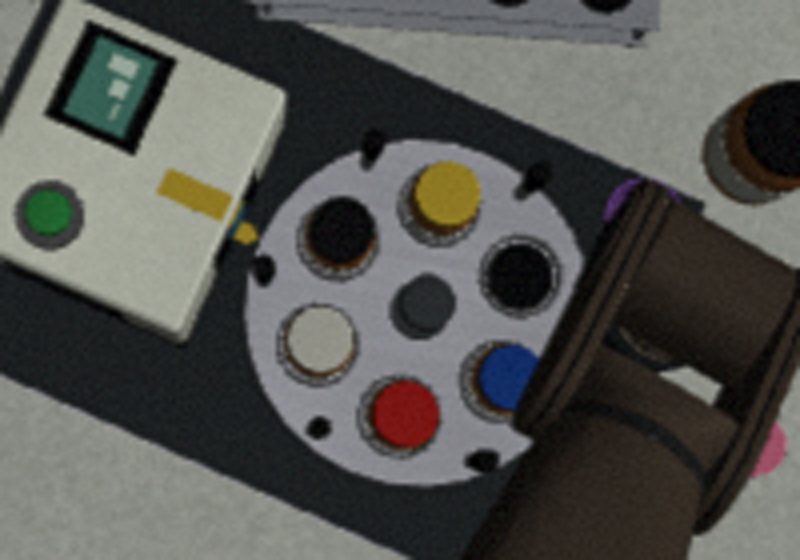

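The fingers bracket the post at crop (450,100) in the side view. I'll descend and close gently.

{"method": "arm_command", "body": {
  "increments": [
    [[1.3,0,0,0],[1.3,0,0,0],[1.3,0,0,0],[1.3,0,0,0],[0,0,0,0],[0,0,0,0]]
  ]
}}

```text
time: 5.72
eef_pos: [0.5533, -0.212, 0.1195]
tcp_rot: [0.547, 0.448, -0.547, 0.448]
contact_force: [-0.3, -0.1, -0.4]
opening: 0.528
```

{"method": "arm_command", "body": {
  "increments": [
    [[0,0,0,0],[0,0,0,0],[0,0,0,0],[0,0,0,0],[0,0,0,0],[0,0,0,0],[0,0,0,0],[0,0,0,0]]
  ],
  "grip": 0.8,
  "grip_force": 20
}}

```text
time: 6.72
eef_pos: [0.5535, -0.2121, 0.1201]
tcp_rot: [0.547, 0.448, -0.547, 0.448]
contact_force: [-0.6, 0.8, 5.4]
opening: 0.176
```

```bash
python3 st.py .5529 -.2122 .118; python3 - <<'E'
from h import *
for n in("side",):
    a=optics.read_camera(n);cv2.imwrite(f"pics/{n}2.png",cv2.resize(a[130:270,240:440],(800,560),interpolation=cv2.INTER_CUBIC))
E
```

```text
6.725 [ 0.5535 -0.2121  0.1201] hd -11.4 F [-0.6  0.8  5.4] [-0.54  0.22  1.87  0.    1.05 -0.34] 0.17627226693501188
tool shift cm [ 0.21 -0.06  0.02]
```

View pics/side2.png

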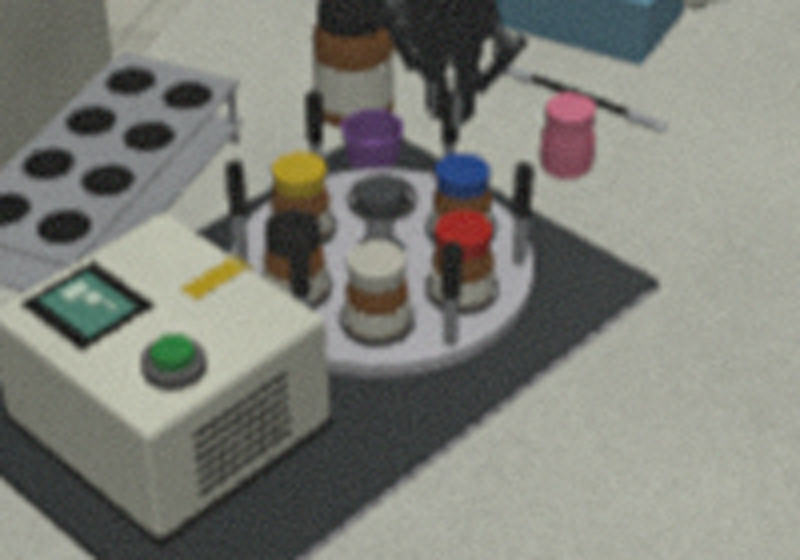

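{"method": "arm_command", "body": {
  "increments": [
    [[0,-0.534,-0.012,0.0453],[0,-0.534,-0.012,0.0453],[0,-0.534,-0.012,0.0453],[0,-0.534,-0.012,0.0453],[0,-0.534,-0.012,0.0453],[0,-0.534,-0.012,0.0453],[0,-0.534,-0.012,0.0453],[0,-0.534,-0.012,0.0453],[0,-0.534,-0.012,0.0453],[0,-0.534,-0.012,0.0453],[0,-0.534,-0.012,0.0453],[0,-0.534,-0.012,0.0453],[0,-0.534,-0.012,0.0453],[0,-0.534,-0.012,0.0453],[0,-0.534,-0.012,0.0453],[0,-0.534,-0.012,0.0453],[0,-0.534,-0.012,0.0453],[0,-0.534,-0.012,0.0453],[0,0,0,0],[0,0,0,0]]
  ]
}}

```text
time: 9.28
eef_pos: [0.477, -0.1584, 0.1201]
tcp_rot: [0.681, 0.194, -0.679, 0.194]
contact_force: [0.1, 1.5, 5.4]
opening: 0.181
```

```bash
python3 st.py; python3 - <<'E'
from h import *
s=sensors.get_state()["eef_pos"]-[.5762,-.0965,0];print(np.hypot(*s[:2]),np.degrees(np.arctan2(s[1],s[0]))%360)
a=optics.read_camera("side");cv2.imwrite("pics/side3.png",cv2.resize(a[130:270,240:440],(800,560),interpolation=cv2.INTER_CUBIC))
E
```

```text
9.275 [ 0.477  -0.1584  0.1201] hd -58.13 F [0.1 1.5 5.4] [-0.52  0.03  2.09  0.    1.03  0.49] 0.18053906912104667
0.11691428937657596 211.98989814413346
```

View pics/side3.png

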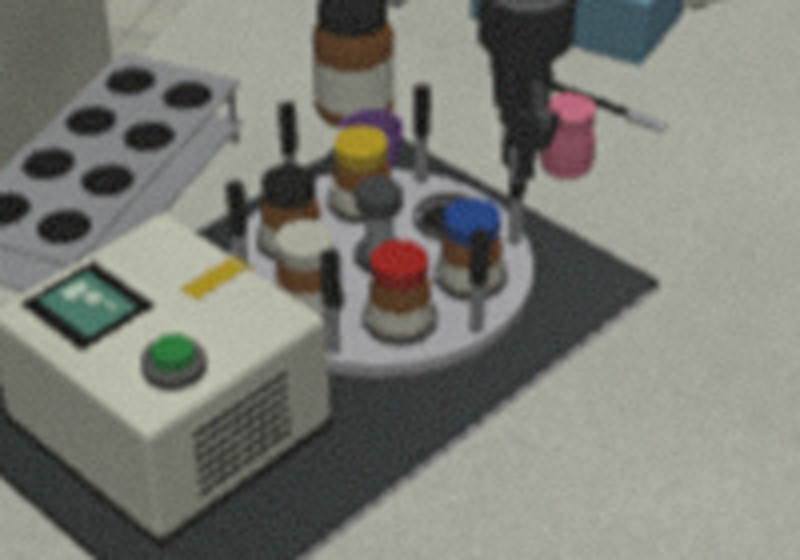

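{"method": "arm_command", "body": {
  "increments": [
    [[0,-0.534,-0.006,0.0453],[0,-0.534,-0.006,0.0453],[0,-0.534,-0.006,0.0453],[0,-0.534,-0.006,0.0453],[0,-0.534,-0.006,0.0453],[0,-0.534,-0.006,0.0453],[0,-0.534,-0.006,0.0453],[0,-0.534,-0.006,0.0453],[0,-0.534,-0.006,0.0453],[0,-0.534,-0.006,0.0453],[0,-0.534,-0.012,0.0453],[0,-0.534,-0.012,0.0453],[0,-0.534,-0.012,0.0453],[0,-0.534,-0.012,0.0453],[0,-0.534,-0.012,0.0453],[0,-0.534,-0.012,0.0453],[0,-0.534,-0.012,0.0453],[0,-0.534,-0.012,0.0453],[0,-0.534,-0.012,0.0453],[0,-0.534,-0.012,0.0453]]
  ]
}}

```text
time: 11.82
eef_pos: [0.4668, -0.0568, 0.1201]
tcp_rot: [0.698, -0.124, -0.694, -0.123]
contact_force: [3.6, -1.3, 2.1]
opening: 0.172
```

{"method": "arm_command", "body": {
  "increments": [
    [[0,-0.534,-0.012,0.0453],[0,-0.4,-0.01,0.04],[0,0,0,0],[0,0,0,0],[0,0,0,0]]
  ]
}}

```text
time: 12.45
eef_pos: [0.4703, -0.048, 0.1201]
tcp_rot: [0.692, -0.152, -0.689, -0.152]
contact_force: [4.7, -0.1, 1.9]
opening: 0.175
```

```bash
python3 st.py; cat > chk.py <<'E'
from h import *
import sys
k=sys.argv[1]
s=sensors.get_state()["eef_pos"]-[.5762,-.0965,0];print("tcp",np.hypot(*s[:2]),np.degrees(np.arctan2(s[1],s[0]))%360)
for n,box in(("top",(230,130,420,270)),("side",(240,130,440,270))):
    a=optics.read_camera(n);cv2.imwrite(f"pics/{n}{k}.png",cv2.resize(a[130:270,230:430],(800,560),interpolation=cv2.INTER_CUBIC))
    for c in("red","yellow","blue"):
        for A,uv in blobs(a,c,box)[:2]:
            P=unproj(n,uv,.114);d=P-[.5762,-.0965,0];print(n,c,A,uv.round(1),P.round(4),"r",np.hypot(*d[:2]).round(4),"ang",np.degrees(np.arctan2(d[1],d[0])).round(2))
E
python3 chk.py 4
```

```text
12.45 [ 0.4703 -0.048   0.1201] hd -114.88 F [ 4.7 -0.1  1.9] [-0.32 -0.04  2.16  0.    1.02  1.69] 0.1752430850137845
tcp 0.11646205263762062 155.3885454249431
top red 213 [320.4 194.1] [ 0.6095 -0.0234  0.114 ] r 0.0803 ang 65.52
top yellow 224 [371.7 217. ] [ 0.5433 -0.1676  0.114 ] r 0.0783 ang -114.84
top yellow 114 [288.3 178.2] [0.6557 0.0674 0.114 ] r 0.1822 ang 64.13
top blue 98 [324.5 218.5] [ 0.5401 -0.0341  0.114 ] r 0.0721 ang 120.05
side red 142 [316.5 191.5] [ 0.6087 -0.0164  0.114 ] r 0.0865 ang 67.92
side yellow 65 [348.1 169.6] [ 0.5512 -0.1605  0.114 ] r 0.0687 ang -111.37
side yellow 58 [293.2 199. ] [0.664 0.042 0.114] r 0.164 ang 57.64
side blue 129 [341.  195.3] [ 0.5291 -0.0241  0.114 ] r 0.0864 ang 123.02
```

View pics/top4.png

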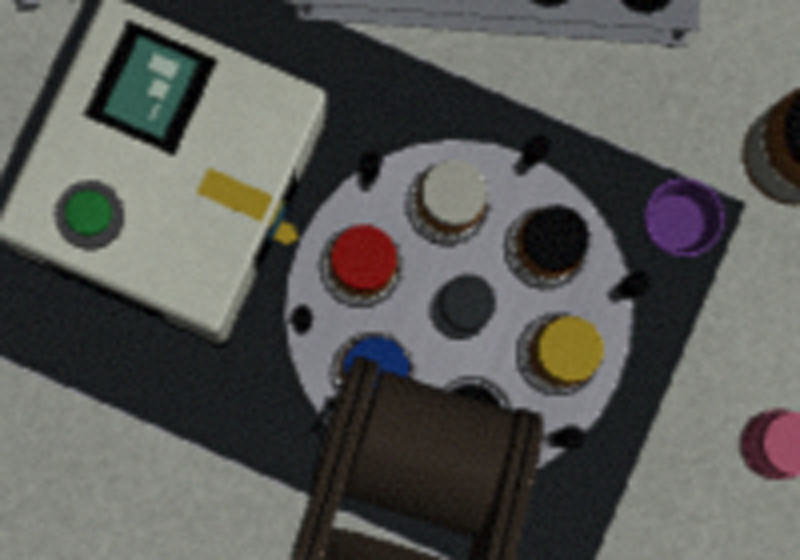

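View pics/side4.png

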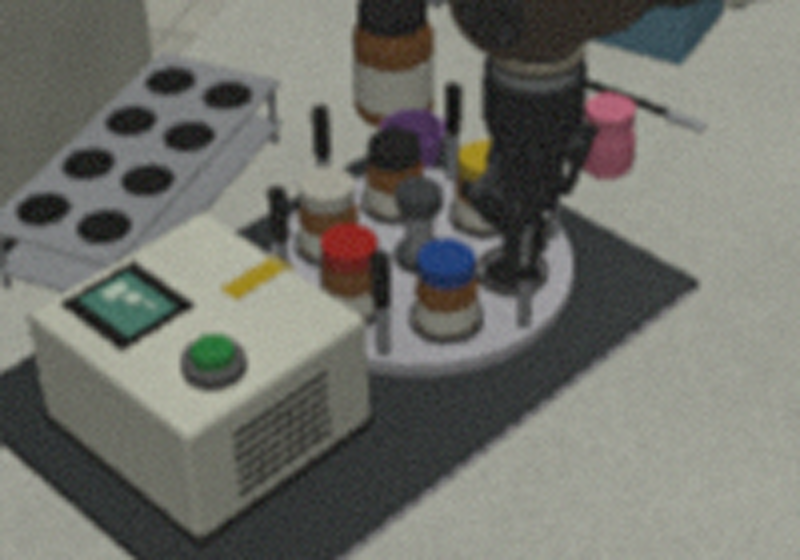

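{"method": "arm_command", "body": {
  "increments": [
    [[0,-0.08,0,0],[0,0,0,0],[0,0,0,0]]
  ]
}}

```text
time: 12.92
eef_pos: [0.4705, -0.0477, 0.1201]
tcp_rot: [0.692, -0.153, -0.689, -0.152]
contact_force: [4.5, -2.2, 1.8]
opening: 0.178
```

{"method": "arm_command", "body": {
  "increments": [
    [[0,0,0,0],[0,0,0,0],[0,0,0,0],[0,0,0,0],[0,0,0,0],[-1.5,0,0,0],[-2,0,0,0],[-2,0,0,0],[-2,0,0,0],[-2,0,0,0],[0,0,-2,0],[0,0,0,0]]
  ],
  "grip": 4.0
}}

```text
time: 14.42
eef_pos: [0.488, -0.0556, 0.2158]
tcp_rot: [0.691, -0.153, -0.69, -0.153]
contact_force: [0.5, -0.4, -0.1]
opening: 0.469
```

```bash
python3 st.py; python3 chk.py 5; python3 - <<'E'
from h import *
# stripe axis & button by rect
a=cv2.imread("pics/top0.png")
up=cv2.resize(a[160:200,270:312],None,fx=8,fy=8,interpolation=cv2.INTER_CUBIC)
h=cv2.cvtColor(cv2.GaussianBlur(up,(9,9),0),cv2.COLOR_BGR2HSV)
m=((h[...,0]>15)&(h[...,0]<38)&(h[...,1]>110)).astype(np.uint8)
cs,_=cv2.findContours(m,0,2);c=max(cs,key=cv2.contourArea)
b=cv2.boxPoints(cv2.minAreaRect(c))/8+[270,160]
P=np.array([unproj("top",p,.135) for p in b]);print(P.round(4))
for i in range(4):
    d=P[(i+1)%4]-P[i];print(np.linalg.norm(d).round(4),np.degrees(np.arctan2(d[1],d[0])).round(1))
E
```

```text
14.425 [ 0.488  -0.0556  0.2158] hd -114.93 F [ 0.5 -0.4 -0.1] [-0.32 -0.11  2.03 -0.    1.22  1.69] 0.46884068955027264
tcp 0.09726261541316729 155.1379974881259
top red 215 [320.5 194.1] [ 0.6097 -0.0236  0.114 ] r 0.0802 ang 65.34
top yellow 199 [371.8 216.2] [ 0.5456 -0.1679  0.114 ] r 0.0777 ang -113.22
top yellow 114 [288.3 178.2] [0.6557 0.0674 0.114 ] r 0.1822 ang 64.13
side red 140 [316.5 191.5] [ 0.6088 -0.0163  0.114 ] r 0.0865 ang 67.87
side yellow 104 [350.2 171.5] [ 0.5408 -0.1525  0.114 ] r 0.0662 ang -122.31
side yellow 57 [293.2 199.1] [0.664  0.0421 0.114 ] r 0.1641 ang 57.66
side blue 129 [340.9 195.3] [ 0.5293 -0.0239  0.114 ] r 0.0864 ang 122.86
[[0.6523 0.0924 0.135 ]
 [0.6707 0.0843 0.135 ]
 [0.6501 0.0389 0.135 ]
 [0.6318 0.047  0.135 ]]
0.0201 -23.6
0.0498 -114.3
0.02 156.2
0.0497 65.7
```

View pics/top5.png

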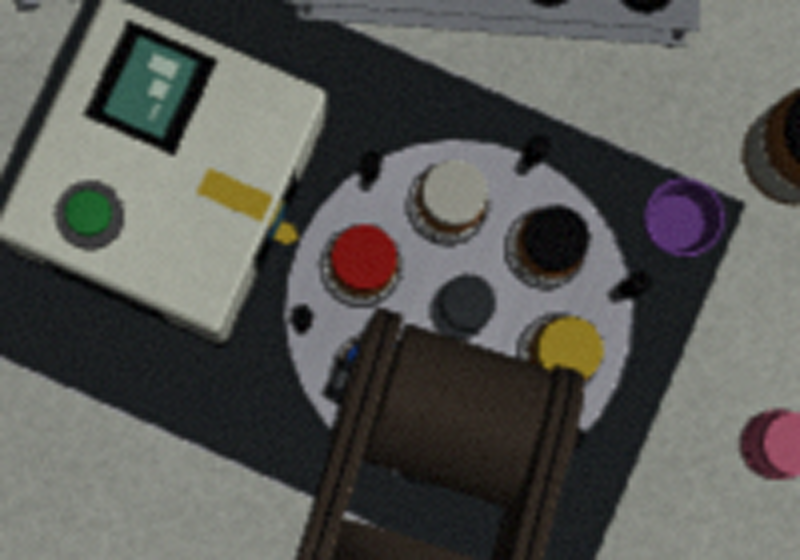

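```bash
python3 st.py .6373 .1672 .2158
```

```text
14.525 [ 0.4867 -0.055   0.2145] hd -114.92 F [-0.2  0.1 -0.3] [-0.32 -0.12  2.04  0.    1.22  1.69] 0.46790287953321136
tool shift cm [ -0.13 -26.5   -4.29]
```

{"method": "arm_command", "body": {
  "increments": [
    [[-0.2,-2.65,-0.43,0],[0,-2.65,-0.43,0],[0,-2.65,-0.43,0],[0,-2.65,-0.43,0],[0,-2.65,-0.43,0],[0,-2.65,-0.43,0],[0,-2.65,-0.43,0],[0,-2.65,-0.43,0],[0,-2.65,-0.43,0],[0,-2.65,-0.43,0],[0,0,0,0],[0,0,0,0],[0,0,0,0]]
  ],
  "grip": 0
}}

```text
time: 16.15
eef_pos: [0.6372, 0.1663, 0.2163]
tcp_rot: [-0.69, 0.153, 0.691, 0.153]
contact_force: [0.3, -0.2, -0.6]
opening: 0.001
```

```bash
python3 st.py .6373 .1672 .158; python3 chk.py 6;
```

```text
16.15 [0.6372 0.1663 0.2163] hd -114.96 F [ 0.3 -0.2 -0.6] [ 0.1   0.26  1.63 -0.    1.25  2.11] 0.0013161193507369396
tool shift cm [ 5.83 -0.09  0.03]
tcp 0.2697623594476265 76.93395658131881
top red 214 [320.5 194. ] [ 0.6097 -0.0235  0.114 ] r 0.0803 ang 65.34
top yellow 224 [371.6 217.1] [ 0.5431 -0.1675  0.114 ] r 0.0783 ang -114.98
top yellow 114 [288.3 178.2] [0.6557 0.0674 0.114 ] r 0.1822 ang 64.13
top blue 205 [323.5 221.8] [ 0.5311 -0.0312  0.114 ] r 0.0794 ang 124.66
side red 143 [316.5 191.6] [ 0.6086 -0.0159  0.114 ] r 0.0868 ang 68.12
side yellow 127 [350.7 170.7] [ 0.5407 -0.1572  0.114 ] r 0.0703 ang -120.29
side yellow 59 [293.2 199. ] [0.6638 0.0419 0.114 ] r 0.1638 ang 57.65
side blue 128 [340.9 195.3] [ 0.5292 -0.024   0.114 ] r 0.0864 ang 122.93
```

View pics/top6.png

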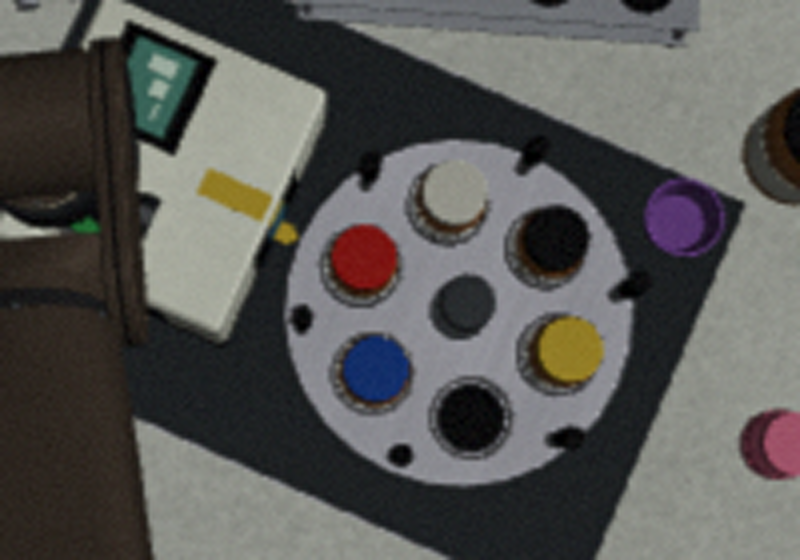

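View pics/side6.png

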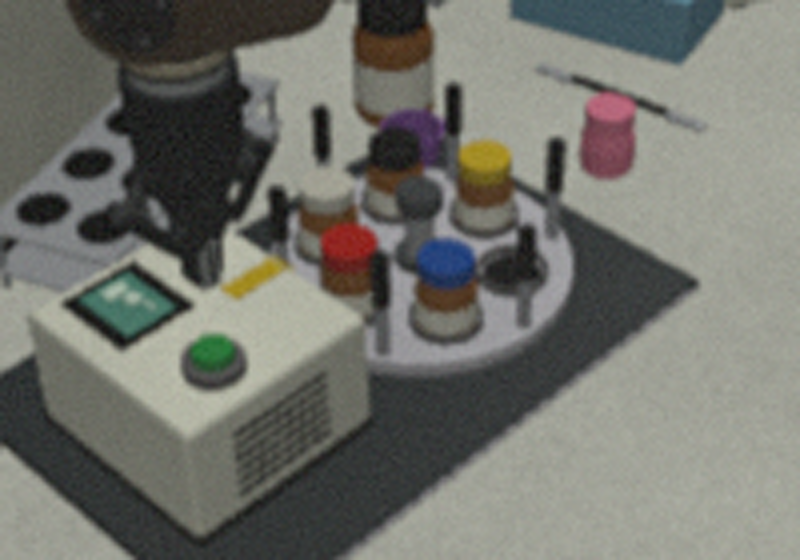

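The carousel rests at about 65.1° and the stripe is at 65.0°, with all jars upright in both views. Now I'll press the button.

{"method": "arm_command", "body": {
  "increments": [
    [[1.5,-0.05,0,0],[1.5,-0.05,0,0],[1.5,0,0,0],[1.2,0,0,0],[0,0,0,0],[0.2,0,0,0],[0.2,0,0,0],[0.2,0,0,0],[0.2,0,0,0],[0.1,0,0,0],[0,0,0,0]]
  ]
}}

```text
time: 17.62
eef_pos: [0.6387, 0.168, 0.1511]
tcp_rot: [0.691, -0.152, -0.69, -0.153]
contact_force: [-0.2, 0.5, 4.6]
opening: -0.001
```

```bash
python3 st.py .6373 .1672 .146
```

```text
17.625 [0.6387 0.168  0.1511] hd -114.92 F [-0.2  0.5  4.6] [0.1  0.33 1.68 0.   1.13 2.11] -0.0009923154726642913
tool shift cm [0.51 0.13 0.09]
```

{"method": "arm_command", "body": {
  "increments": [
    [[0.15,0,0,0],[0.15,0,0,0],[0,0,0,0]]
  ]
}}

```text
time: 18.0
eef_pos: [0.6388, 0.168, 0.1509]
tcp_rot: [0.691, -0.152, -0.69, -0.153]
contact_force: [-5.3, -1.5, 13.4]
opening: 0.003
```

{"method": "arm_command", "body": {
  "increments": [
    [[0.1,0,0,0],[0.1,0,0,0],[0,0,0,0]]
  ]
}}

```text
time: 18.38
eef_pos: [0.6388, 0.1681, 0.1508]
tcp_rot: [0.691, -0.152, -0.69, -0.152]
contact_force: [-8.3, -1.6, 20.3]
opening: -0.001
```

```bash
python3 - <<'E'
from h import *
a=optics.read_camera("side");cv2.imwrite("pics/side7.png",cv2.resize(a[180:250,240:330],(774,602),interpolation=cv2.INTER_CUBIC))
print(blobs(a,"green",(240,180,330,250)))
s=sensors.get_state();print(proj("side",s["eef_pos"]),proj("side",[[.6373,.1672,.153],[.6373,.1672,.147]]))
E
```

```text
[(24, array([283.01060411, 219.92062982]))]
[[282.12978698 218.21597612]] [[282.67854911 217.57700993]
 [282.86816478 219.12602241]]
```

View pics/side7.png

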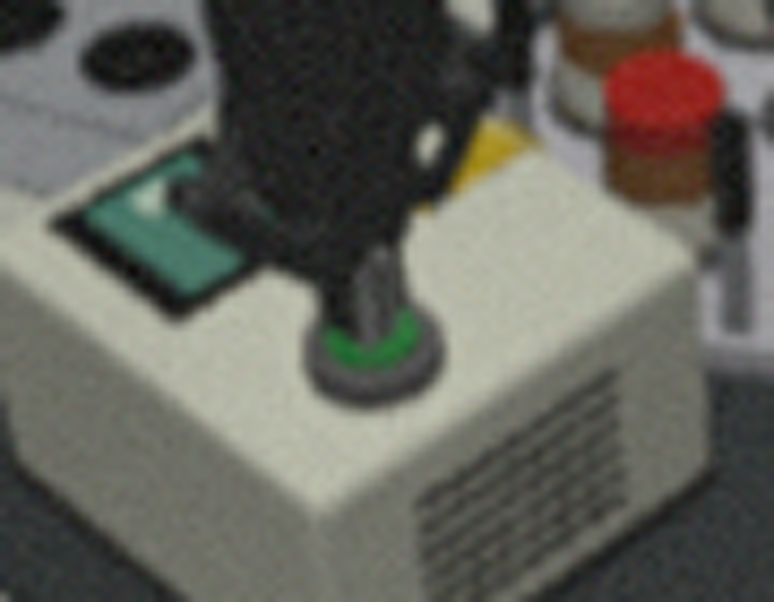

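The fingers are centred on the button, and it looks flush with its collar. The stop at z 0.151 is higher than I expected, so I'll measure force against height while releasing to confirm full travel.

{"method": "arm_command", "body": {
  "increments": [
    [[-0.5,0,0,0],[0,0,0,0],[0,0,0,0]]
  ]
}}

```text
time: 18.8
eef_pos: [0.6387, 0.168, 0.1511]
tcp_rot: [0.691, -0.152, -0.69, -0.153]
contact_force: [-0.3, 0.2, 7.7]
opening: 0.002
```

{"method": "arm_command", "body": {
  "increments": [
    [[-0.2,0,0,0],[0,0,0,0],[0,0,0,0]]
  ]
}}

```text
time: 19.18
eef_pos: [0.6387, 0.168, 0.1523]
tcp_rot: [0.691, -0.152, -0.69, -0.153]
contact_force: [0.9, -0.3, 4.0]
opening: 0.003
```

{"method": "arm_command", "body": {
  "increments": [
    [[-0.2,0,0,0],[0,0,0,0],[0,0,0,0]]
  ]
}}

```text
time: 19.55
eef_pos: [0.6381, 0.1679, 0.1541]
tcp_rot: [-0.69, 0.153, 0.691, 0.153]
contact_force: [3.3, 0.1, 3.1]
opening: 0.001
```

{"method": "arm_command", "body": {
  "increments": [
    [[-0.2,0,0,0],[0,0,0,0],[0,0,0,0]]
  ]
}}

```text
time: 19.92
eef_pos: [0.6377, 0.1678, 0.1559]
tcp_rot: [-0.69, 0.153, 0.691, 0.152]
contact_force: [0.7, -0.4, 1.5]
opening: -0.002
```

{"method": "arm_command", "body": {
  "increments": [
    [[-0.2,0,0,0],[0,0,0,0],[0,0,0,0]]
  ]
}}

```text
time: 20.3
eef_pos: [0.6375, 0.1679, 0.1575]
tcp_rot: [-0.69, 0.153, 0.691, 0.152]
contact_force: [0.1, 0.4, 0.5]
opening: -0.001
```

The force falls from about 5 N to 0 over z 0.151 to 0.157, which is the full 6 mm travel, so the button was bottomed. Now I'll retreat and check.

{"method": "arm_command", "body": {
  "increments": [
    [[-1.5,0,0,0],[-2,0,0,0],[-2,0,0,0],[-2,0,0,0],[-1,3,0,0],[0,4,0,0],[0,4,2,0],[0,4,3,0],[0,4,3,0],[0,4,3,0],[0,0,3,0],[0,0,3,0],[0,0,0,0],[0,0,0,0]]
  ]
}}

```text
time: 22.05
eef_pos: [0.3879, 0.0307, 0.2444]
tcp_rot: [0.691, -0.153, -0.69, -0.152]
contact_force: [-0.3, 0.5, 0.6]
opening: -0.001
```

```bash
python3 st.py; python3 chk.py 8; python3 - <<'E'
from h import *
for n in("top","side"): cv2.imwrite(f"pics/{n}f8.png",optics.read_camera(n))
E
```

```text
22.05 [0.3879 0.0307 0.2444] hd -114.91 F [-0.3  0.5  0.6] [-0.18 -0.41  2.22 -0.    1.33  1.82] -0.0013036904626102424
tcp 0.22726949957003262 145.95644494304835
top red 214 [320.5 194. ] [ 0.6097 -0.0236  0.114 ] r 0.0803 ang 65.3
top yellow 222 [371.7 217.1] [ 0.5432 -0.1676  0.114 ] r 0.0784 ang -114.9
top yellow 115 [288.3 178.2] [0.6557 0.0674 0.114 ] r 0.1821 ang 64.13
top blue 206 [323.5 221.8] [ 0.5311 -0.0312  0.114 ] r 0.0794 ang 124.65
side red 141 [316.5 191.6] [ 0.6086 -0.0162  0.114 ] r 0.0866 ang 68.04
side yellow 127 [350.7 170.7] [ 0.5407 -0.1571  0.114 ] r 0.0702 ang -120.32
side yellow 58 [293.2 199. ] [0.6638 0.0418 0.114 ] r 0.1638 ang 57.64
side blue 129 [340.9 195.3] [ 0.5294 -0.024   0.114 ] r 0.0863 ang 122.85
```

View pics/topf8.png

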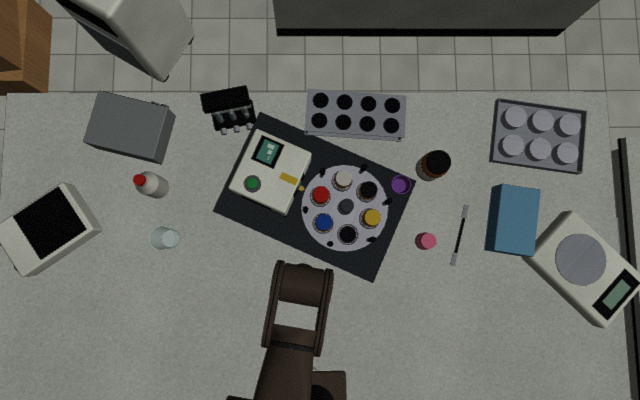

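View pics/side8.png

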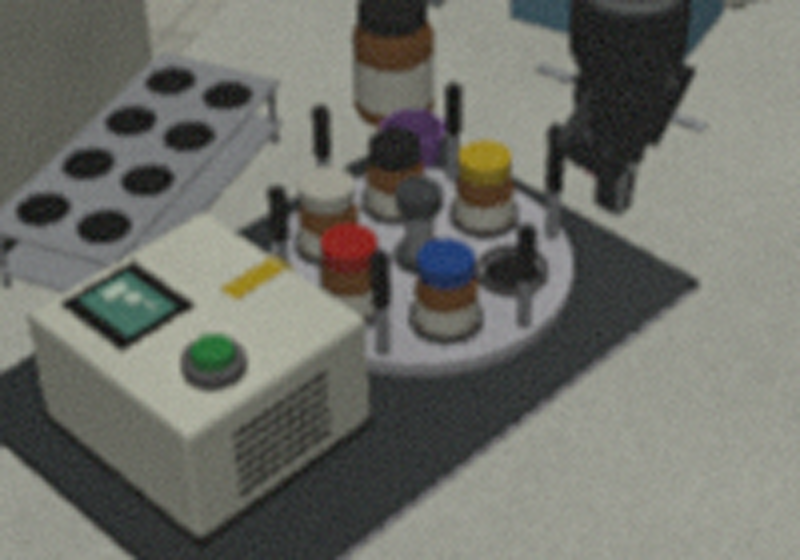

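The red cap is at top pixel (320,194), in line with the stripe at (288,178) and the knob. All the jars are standing, the button has sprung back up, and the bystanders haven't moved.

```bash
python3 -c "
from plant import ctrl
print(ctrl.sign_off())"
```

```text
the job is handed in; nothing more can be done
None
```

The red-capped jar is in front of the reader's window, and the start button was pressed fully and released. The job was handed in at about 22 s.

**Carousel:** I gripped one finger post lightly and turned the carousel about 103.5° clockwise. I then released it and moved the arm clear.
- In the last top view the red, yellow and blue caps put the carousel at 65.3°, 65.1° and 64.7°. The index stripe is at 65.0°, so the jar is within about 0.5 mm of the mark.
- The angle was the same before and after the button press.
- Two readings disagreed. The stripe's own edges gave 65.7°. The side camera put the red cap near 68°, but I discounted that because its colour patch includes the side of the cap.

**Button:** It bottomed about 4 mm higher than the listed height suggested, so I checked the travel on release. The force fell from about 5 N to 0 over roughly 6 mm, which is full travel. The highest force on the tool was about 22 N. In the last picture the button is back up.

**Bench:** All five jars are standing in their nests, the other things look unmoved, and the arm is touching nothing.

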